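# Square a pile of books and lock the fence with its wing screw

### The arm

A 6-joint arm with a two-finger parallel gripper is mounted at the origin on the work surface. World frame = base frame: x ahead of the robot, y to its left, z up, the work surface at z = 0. Lengths are in mm, angles in rad, forces in N, time in s.
With the tool pointing down it reaches from about 200 to 875 mm from the base axis. Payload 3.4 kg.
Tool frame: the origin (TCP) lies on the centre line of the jaws, within the pads' length; the fingertips stand 22 mm ahead of it and the grasp point (between the pads) lies 3 mm ahead of it; z points along the fingers, y is the line along which they close (so a half turn about z gives the same grasp; the last joint's range is limited). The gripper opens to 94 mm and grips with 3 to 60 N. Pads are 16 mm wide; open, the fingers measure 119 mm over their backs; the gripper's body (75 mm by 177 mm) begins 78 mm behind the grasp point.
Start: joints at [-1.228, 0.276, 1.505, -0, 1.361, -0.121], TCP at [257.232, -514.295, 187.793] pointing down, gripper open.
Joint ranges: [-2.89, 2.89], [-0.75, 2.08], [0.22, 2.7], [-1.18, 4.32], [0.11, 2.71], [-2.7, 2.7]. Speed limits (rad/s): [2.57, 2.57, 3.14, 3.14, 3.14, 3.14].

### API

Orientations are given as a unit quaternion [x, y, z, w].
In Python, from workcell import status, imaging, workorder gives the robot as it stands.
- The arm moves only by the tool step_arm, never from a script. Its argument "deltas" is a list of rows, each an object of numbers: "wx", "wy", "wz": the turn, a rotation vector about the world's x, y, z in rad; "x", "y", "z": the shift along the world's x, y, z in m; "gripper": the gripper's target within -1 to 1 (fully open at 1, half-way at 0, shut at -1). A call has 1 to 20 rows; each row shifts and turns the commanded pose from where the row before left it; what a row does not reach is not made up. A row lasts 1/10 s, in which the tool goes at most 50 mm and 8.59 degrees, less where a joint would pass 70% of its speed; a pose out of reach is approached as far as the arm can. A call with a gripper value outside its range is refused whole. The fingers move at their own pace and stop on an object; the grip force is fixed at half the most. Time passes only in rows, so rows that do not move let the fingers close. It gives the time, the measured TCP pose, the force, the opening and the grip force at its end, in the units of the state.
- status.read_state(): the state, without advancing time (a new reading comes with each control period).
- imaging.read_camera(name): name is "scene" or "top"; returns a dict with "frame" (480x640x3 uint8, blue, green, red), "fx", "fy", "cx", "cy" (pixels), "position" and "orientation" of the camera in the world. Camera axes: x right, y up, looking along -z (the intrinsics and any distortion apply to the point x, -y, -z); pixel columns grow to the right and rows downward; lengths in mm; the calibration is good to about 2 mm. A picture is of the moment at which its call begins. There is no depth.
- workorder.hand_in(): hands the job in; it is judged then, once.
Trained networks look in a picture, given as the dict that the camera call returned (one of the last four; its "shot" number tells which), for a name from the list of things; names that differ only in an ending like _2 or _b are one class to them, and where a whole thing is asked for, a point or a joint stands for the part that bears it (a point fixed in the world has none). Each returns a list of dicts, best first, with "p" (0 to 1); they miss things now and then, are a little off and sometimes report something else, mostly with a low value. They report only what shows in the picture. A call takes as long as a camera call.
- imaging.spot_in(picture, thing): "location" ([x, y, z] in mm, in world coordinates, good to about 4 mm: the middle of the surface that is visible of it).
The state is a dict: "time_s": time; "q": joint angles; "joint_velocities": joint speeds; "joint_efforts": joint torques, N m; "position": TCP position; "tcp_rot": TCP orientation; "force": force on the tool from outside, world axes, zero at the start; "wrist_torque": the same for the moment, N m; "gripper_width": finger opening in mm; "grasp_force": force on a finger pad.
Only numpy, scipy, OpenCV 4.12 (cv2) and the standard library are available. Lean on these libraries where they do the work, as an engineer would, in place of code of your own. Each camera call takes 0.05 s, during which the arm holds its last target. There are 200 camera calls.

### The job

Push the aluminium sliding fence of the grey tray towards the three blue books until the pile is squared up flush between it and the fixed fence. Then tighten the orange wing screw on the fence's foot all the way to its stop, stroking its wings round clockwise (seen from above) with gentle fingertip pushes. Do not pinch or lift anything, do not touch the books themselves, leave the other things where they stand, and finish with the fence still home and the hand clear.

Things in the scene. Friction and masses are not known exactly. Their poses are not given: they have to be found in the camera images.
- tray: Squaring tray, fixed to the table: grey board 240 (its x) x 395 mm (its y), 12 mm thick, grey fixed fence at the +y end (inner face at tray y = 289 mm, top 82 mm above the table). Origin at table level, under the wing screw's axis when the sliding fence is fully back. z up; +y is the way the sliding fence is pushed, towards books and fixed fence.
- fence (a joint): Travel of the sliding aluminium fence, m: 0 fully back, grows along tray +y; about 0.055 when the 148 mm wide books are flush between both fences. Stays where left. About 5 N slides it alone, 8 to 15 N with the books sliding along; squaring a twisted book may take 20 N; then it stops dead.
- push_face (a point): Point on the fence's outer upright face (the side away from the books), a good place to push along tray +y: from the wing screw's axis 70 mm along tray -x and 76 mm along +y, 50 mm above the table. Moves with the fence; axes as the tray's. Fence plate 200 mm long (tray x, centred on the screw's axis), 10 mm thick, top 82.5 mm above the table.
- wing_screw (a joint): Turn of the wing screw, rad: grows clockwise seen from above (tightening), from 0 (loose) to 6.0, where it stops firmly and is tight. Begins between 0 and 1.5. Turns in place (does not sink), light friction (0.03 N m), stays where left.
- wings (a point): On the upright axis of the orange wing screw, 50 mm above the table. x points along one wing (the other is opposite) and turns with the screw; z up. Wings reach 40 mm from the axis, 7 mm thick, from 31 mm (42 at the outermost 8 mm) to 55 mm above the table near the hub, 64 at the ends. Hub 18 mm across, stub on it to 56.5 mm.
- foot (a point): Centre of the top of the fence's flat aluminium foot, 20.5 mm above the table, under the wing screw, which stands on it; 56 mm wide (tray x), it runs from 30 mm behind the screw's axis to the fence plate. Moves with the fence; axes as the tray's.
- book0: Blue book number 1 of 3 from below, 210 (its x) x 148 (its y) x 18 mm, lying flat in the pile on the tray between the fences, long side roughly along the fences; pile top 66 mm above the table. Origin at the centre of its underside.
- book1: Blue book number 2 of 3 from below, 210 (its x) x 148 (its y) x 18 mm, lying flat in the pile on the tray between the fences, long side roughly along the fences; pile top 66 mm above the table. Origin at the centre of its underside.
- book2: Blue book number 3 of 3 from below, 210 (its x) x 148 (its y) x 18 mm, lying flat in the pile on the tray between the fences, long side roughly along the fences; pile top 66 mm above the table. Origin at the centre of its underside.
- stamp: Bystander: rubber stamp with dark wooden handle, 30 mm across, 58 mm tall, standing on the tray's board beside the foot, towards the far (+x) side; origin at its underside
- stapler: Bystander: red and black stapler, 125 x 34 mm, 42 mm tall, lying on the table outside the tray near the wing screw; origin at its underside
- tape: Bystander: ring of amber tape lying flat, 90 mm outside, 24 mm tall, on the table on the robot's side of the tray; origin at its underside
- mug: Bystander: white mug, 72 mm wide, 85 mm tall, on the table beyond the tray; origin at its underside
- scanner: Bystander: black and grey hand-held barcode scanner lying on its foot, about 180 x 60 mm, 45 mm tall, at the left of the table; origin at its underside

How it is judged:
By the outcome, as a careful person would: the job done as asked, in the order asked, and still so for the second after the job is handed in, with the robot touching nothing.
It also fails if it takes over 70 s, if anything falls off the work surface, if the arm or the gripper's body presses on something with over 40 N, if the wrist force passes 120 N, or if a joint passes its speed limit or range.

## Working session

There is one attempt and no reset: what is moved stays moved. The work goes in short steps, Python scripts to look and compute and a tool call to move; the robot and the scene stay as the last step left them, time stands still between calls to the robot, and variables do not carry over. Pictures are saved under pics/ and viewed, at most 10 in all, crops included, and the job is handed in when it is done.

Besides the shell and the picture viewer there is one more tool, called after "Request:" as a command line: name --argument value ..., lists and objects as JSON in quotes. step_arm: Moves the arm, as the interface text tells. Its arguments: {"type":"object","properties":{"deltas":{"type":"array"}},"required":["deltas"]}

```bash
mkdir -p pics; cat > h.py <<'E'
import numpy as np,cv2
from scipy.spatial.transform import Rotation as R
from workcell import status,imaging,workorder
def proj(c,P):
    p=R.from_quat(c["orientation"]).inv().apply(np.atleast_2d(P)-np.array(c["position"]))
    return np.c_[c["cx"]+c["fx"]*p[:,0]/-p[:,2], c["cy"]+c["fy"]*(-p[:,1])/-p[:,2]]
def ray(c,uv,z):
    uv=np.atleast_2d(uv).astype(float)
    d=np.c_[(uv[:,0]-c["cx"])/c["fx"],-(uv[:,1]-c["cy"])/c["fy"],-np.ones(len(uv))]
    d=R.from_quat(c["orientation"]).apply(d);o=np.array(c["position"])
    return o+d*((z-o[2])/d[:,2])[:,None]
E
python3 - <<'E'
from h import *
for n in("top","scene"):
    c=imaging.read_camera(n);cv2.imwrite(f"pics/{n}0.png",c["frame"])
    print(n,[k for k in c],c["position"],c["orientation"],c["fx"],c.get("distortion"))
    for t in("tray","fence","push_face","wing_screw","wings","foot","book2","stamp","stapler","tape","mug"):
        r=imaging.spot_in(c,t)
        print(t,[(np.round(x["location"]).tolist(),round(x["p"],2)) for x in r[:2]])
print(status.read_state())
E
```

```text
top ['frame', 'fx', 'fy', 'cx', 'cy', 'position', 'orientation', 'shot'] [ 505.12830733  124.0905518  1253.20066936] [-0.01738468  0.02565287  0.71127661 -0.7022288 ] 572.9571295033154 None
tray [([586.0, -0.0, 10.0], 0.64)]
fence [([582.0, 6.0, 20.0], 0.64), ([529.0, 183.0, 29.0], 0.48)]
push_face [([580.0, 8.0, 22.0], 0.73)]
wing_screw [([572.0, -32.0, 55.0], 0.67)]
wings [([573.0, -36.0, 53.0], 0.55)]
foot [([580.0, 8.0, 16.0], 0.74), ([507.0, -168.0, 40.0], 0.38)]
book2 [([633.0, 151.0, 62.0], 0.86), ([526.0, 182.0, 30.0], 0.78)]
stamp [([642.0, -107.0, 34.0], 0.75)]
stapler [([507.0, -166.0, 39.0], 0.85), ([584.0, -1.0, 11.0], 0.7)]
tape [([376.0, -20.0, 25.0], 0.79)]
mug [([773.0, -54.0, 36.0], 0.97), ([584.0, 0.0, 8.0], 0.65)]
scene ['frame', 'fx', 'fy', 'cx', 'cy', 'position', 'orientation', 'shot'] [1339.93598899  -69.62825805  595.57341734] [0.36773944 0.29173393 0.54149768 0.69745199] 500.67820856362243 None
tray [([626.0, 18.0, 11.0], 0.83)]
fence [([594.0, 6.0, 42.0], 0.94)]
push_face [([593.0, 2.0, 44.0], 0.81), ([645.0, -112.0, 28.0], 0.59)]
wing_screw [([583.0, -36.0,
[... 395 characters left out ...]
75e+00,  2.75866953e-01,  1.50491997e+00,  2.86945133e-05,
        1.36069035e+00, -1.20995515e-01]), 'joint_velocities': array([-1.36874019e-04,  5.61585846e-04,  1.51792596e-03, -6.27138668e-06,
        2.80143478e-04, -6.54055070e-04]), 'joint_efforts': array([ 4.48098028e-03, -4.04464459e+01, -2.37498504e+01,  7.07625761e-02,
        2.49860447e-02,  7.39045902e-06]), 'position': array([ 257.21983147, -514.292524  ,  187.80390105]), 'tcp_rot': array([9.73237556e-01, 2.29801339e-01, 2.03291497e-05, 5.57810310e-05]), 'force': array([-0.49754833,  0.67068362,  0.33921066]), 'wrist_torque': array([-0.03531638, -0.04831965, -0.00912419]), 'grasp_force': 0.0, 'gripper_width': 93.9536322714848}
```

View pics/top0.png

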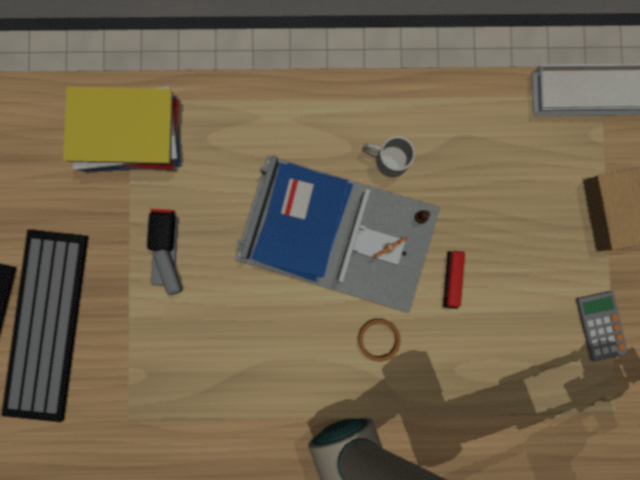

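View pics/scene0.png

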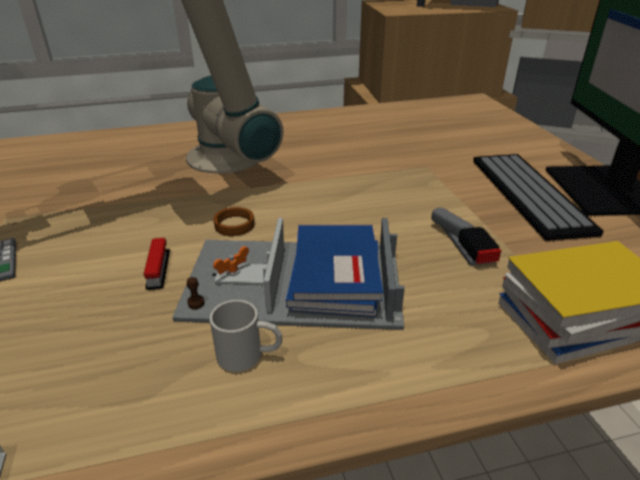

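```bash
python3 - <<'E'
from h import *
c=imaging.read_camera("top");np.savez("top.npz",**{k:c[k] for k in c if k!="shot"})
b=ray(c,[[409,310],[438,207]],12);print(b.round(1),np.linalg.norm(b[1]-b[0]))
f=ray(c,[[341,280],[366,190]],82.5);print(f.round(1),np.linalg.norm(f[1]-f[0]))
s=imaging.read_camera("scene");np.savez("scene.npz",**{k:s[k] for k in s if k!="shot"})
b2=ray(s,[[207,241],[177,319],[403,324]],12);print(b2.round(1),np.linalg.norm(b2[1]-b2[0]))
f2=ray(s,[[281,221],[268,291]],82.5);print(f2.round(1))
a=cv2.resize(c["frame"][180:320,310:450],None,fx=4,fy=4,interpolation=cv2.INTER_CUBIC);cv2.imwrite("pics/topz.png",a)
a=cv2.resize(s["frame"][210:330,170:310],None,fx=5,fy=5,interpolation=cv2.INTER_CUBIC);cv2.imwrite("pics/scz.png",a)
E
```

```text
[[ 441.   -81.4   12. ]
 [ 664.  -149.9   12. ]] 233.31060149300822
[[507.4  67.9  82.5]
 [692.   13.5  82.5]] 192.37409747027294
[[ 443.3  -79.3   12. ]
 [ 670.6 -145.9   12. ]
 [ 778.6  220.1   12. ]] 236.81540605833752
[[517.9  66.8  82.5]
 [721.6   6.1  82.5]]
```

View pics/topz.png

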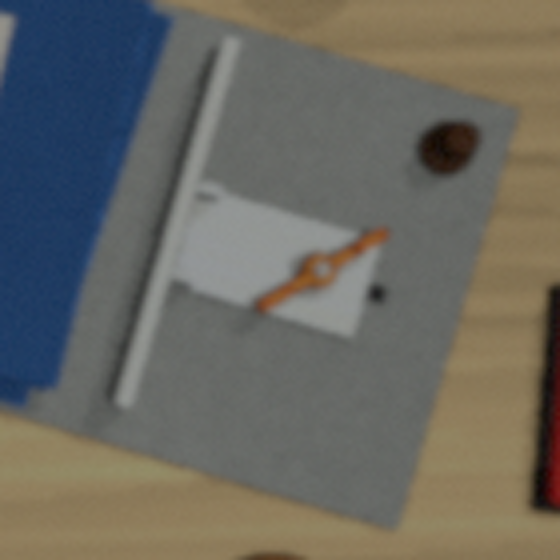

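View pics/scz.png

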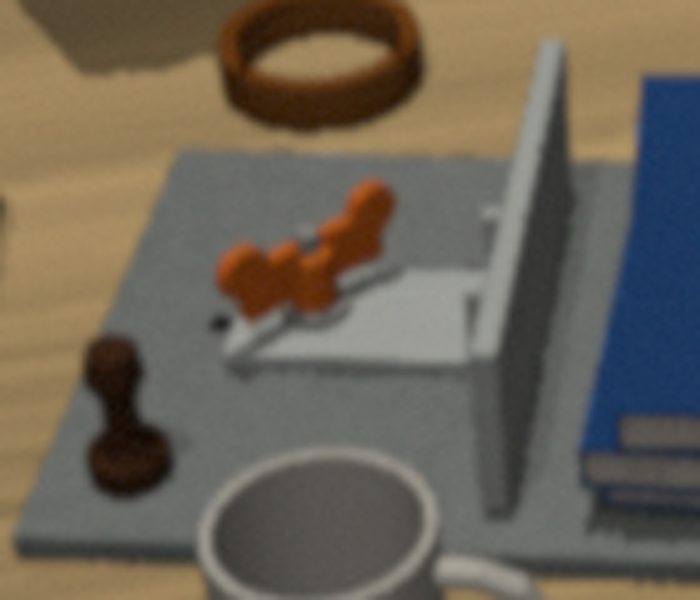

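```bash
python3 - <<'E'
from h import *
from scipy.optimize import least_squares
c=dict(np.load("top.npz"));s=dict(np.load("scene.npz"))
T=lambda p:(np.array(p)+.5)/4-.5+[310,180]
S=lambda p:(np.array(p)+.5)/5-.5+[170,210]
y0='y0'
top=[((-120,y0,12),(397,527)),((120,y0,12),(518,105)),((0,0,56.5),(322,268)),((-28,-30,20.5),(353,338)),((28,-30,20.5),(383,240)),
 ((-100,76,82.5),(132,408)),((-100,86,82.5),(117,403)),((100,86,82.5),(222,37)),((100,76,82.5),(240,41))]
sc=[((-120,y0,12),(183,150)),((120,y0,12),(18,545)),((0,0,56.5),(307,237)),((28,-30,20.5),(230,362)),((100,76,82.5),(474,357)),((100,86,82.5),(497,357)),((-100,76,82.5),(544,40)),((-100,86,82.5),(565,42))]
def f(q,which):
    Rz=R.from_euler('z',q[2]);out=[]
    for cam,L,M in ((c,top,T),(s,sc,S))[which]:
        P=np.array([[a[0],q[3] if a[1]==y0 else a[1],a[2]] for a,_ in L],float)
        W=Rz.apply(P)+[q[0],q[1],0]
        out.append((proj(cam,W)-np.array([M(b) for _,b in L])))
    return np.concatenate(out)
for w in (slice(0,1),slice(1,2),slice(0,2)):
    r=least_squares(lambda q:f(q,w).ravel(),[575,-34,-.29,-90],x_scale=[10,10,.1,10],loss='soft_l1')
    print(r.x.round(3),r.cost);print(f(r.x,w).round(1).tolist())
q=r.x
E2=ray(c,T([(378,236),(262,304)]),60);d=(E2[0]-E2[1])[:2];print(E2.round(1),np.linalg.norm(d),np.degrees(np.arctan2(d[1],d[0])))
print("scene wing",ray(s,S([(250,262),(372,205)]),58).round(1))
E
```

```text
[ 5.75773e+02 -3.79320e+01 -2.99000e-01 -8.22740e+01] 1.8574268643141687
[[0.1, 0.5], [-0.3, 0.1], [0.2, 0.1], [0.1, -0.0], [-0.4, -0.4], [0.3, 0.7], [-0.7, 0.6], [0.2, -1.1], [0.3, -0.8]]
[ 5.76989e+02 -3.88370e+01 -3.02000e-01 -8.12010e+01] 1.714631096381476
[[-0.0, 0.2], [0.0, -0.2], [0.4, 0.1], [-1.3, -0.5], [-0.4, 0.2], [1.1, 0.3], [-0.4, 0.1], [0.4, -0.2]]
[ 5.7618e+02 -3.8345e+01 -3.0100e-01 -8.1812e+01] 4.322393081221338
[[-0.0, 0.3], [-0.2, -0.1], [0.4, -0.1], [0.2, -0.2], [-0.1, -0.6], [0.4, 0.4], [-0.6, 0.3], [0.5, -1.4], [0.6, -1.0], [-0.2, -0.0], [0.0, -0.5], [0.6, -0.2], [-1.1, -0.8], [-0.1, -0.2], [1.4, -0.1], [-0.3, -0.2], [0.6, -0.5]]
[[592.1 -66.6  60. ]
 [557.3  -5.2  60. ]] 70.58850974697133 -60.444675908256364
scene wing [[588.9 -61.3  58. ]
 [564.3 -13.8  58. ]]
```

Request:
step_arm --deltas '[{"x":0.0133,"y":0.027,"wz":0.0403,"gripper":-1},{"x":0.0133,"y":0.027,"wz":0.0403,"gripper":-1},{"x":0.0133,"y":0.027,"wz":0.0403,"gripper":-1},{"x":0.0133,"y":0.027,"wz":0.0403,"gripper":-1},{"x":0.0133,"y":0.027,"wz":0.0403,"gripper":-1},{"x":0.0133,"y":0.027,"wz":0.0403,"gripper":-1},{"x":0.0133,"y":0.027,"wz":0.0403,"gripper":-1},{"x":0.0133,"y":0.027,"wz":0.0403,"gripper":-1},{"x":0.0133,"y":0.027,"wz":0.0403,"gripper":-1},{"x":0.0133,"y":0.027,"wz":0.0403,"gripper":-1},{"x":0.0133,"y":0.027,"wz":0.0403,"gripper":-1},{"x":0.0133,"y":0.027,"wz":0.0403,"gripper":-1},{"x":0.0133,"y":0.027,"wz":0.0403,"gripper":-1},{"x":0.0133,"y":0.027,"wz":0.0403,"gripper":-1},{"x":0.0133,"y":0.027,"wz":0.0403,"gripper":-1},{"x":0.0133,"y":0.027,"wz":0.0403,"gripper":-1},{"x":0.0133,"y":0.027,"wz":0.0403,"gripper":-1},{"x":0.0133,"y":0.027,"wz":0.0403,"gripper":-1},{"x":0.0133,"y":0.027,"wz":0.0403,"gripper":-1},{"x":0.0133,"y":0.027,"wz":0.0403,"gripper":-1}]'

```text
invalid input
```

Request:
step_arm --deltas '[{"x":0.0133,"y":0.027,"z":0.0,"wx":0.0,"wy":0.0,"wz":0.0403,"gripper":-1.0},{"x":0.0133,"y":0.027,"z":0.0,"wx":0.0,"wy":0.0,"wz":0.0403,"gripper":-1.0}]'

```text
time_s: 1.5
position: [283.8, -460.2, 187.5]
tcp_rot: [0.963, 0.269, 0.0, -0.0]
force: [0.9, 0.8, -0.5]
gripper_width: 81.4
grasp_force: 0.0
```

Request:
step_arm --deltas '[{"x":0.02,"y":0.0405,"z":0,"wx":0,"wy":0,"wz":0.0605,"gripper":-1},{"x":0.02,"y":0.0405,"z":0,"wx":0,"wy":0,"wz":0.0605,"gripper":-1},{"x":0.02,"y":0.0405,"z":0,"wx":0,"wy":0,"wz":0.0605,"gripper":-1},{"x":0.02,"y":0.0405,"z":0,"wx":0,"wy":0,"wz":0.0605,"gripper":-1},{"x":0.02,"y":0.0405,"z":0,"wx":0,"wy":0,"wz":0.0605,"gripper":-1},{"x":0.02,"y":0.0405,"z":0,"wx":0,"wy":0,"wz":0.0605,"gripper":-1},{"x":0.02,"y":0.0405,"z":0,"wx":0,"wy":0,"wz":0.0605,"gripper":-1},{"x":0.02,"y":0.0405,"z":0,"wx":0,"wy":0,"wz":0.0605,"gripper":-1},{"x":0.02,"y":0.0405,"z":0,"wx":0,"wy":0,"wz":0.0605,"gripper":-1},{"x":0.02,"y":0.0405,"z":0,"wx":0,"wy":0,"wz":0.0605,"gripper":-1},{"x":0.02,"y":0.0405,"z":0,"wx":0,"wy":0,"wz":0.0605,"gripper":-1},{"x":0.02,"y":0.0405,"z":0,"wx":0,"wy":0,"wz":0.0605,"gripper":-1}]'

```text
time_s: 2.7
position: [524.5, 27.6, 188.1]
tcp_rot: [0.804, 0.594, 0.0, 0.0]
force: [1.2, 0.1, 0.8]
gripper_width: 0.4
grasp_force: 0.0
```

Request:
step_arm --deltas '[{"x":0,"y":0,"z":-0.032,"wx":0,"wy":0,"wz":0,"gripper":-1},{"x":0,"y":0,"z":-0.032,"wx":0,"wy":0,"wz":0,"gripper":-1},{"x":0,"y":0,"z":-0.032,"wx":0,"wy":0,"wz":0,"gripper":-1},{"x":0,"y":0,"z":-0.032,"wx":0,"wy":0,"wz":0,"gripper":-1},{"x":0.003,"y":0.0095,"z":0,"wx":0,"wy":0,"wz":0,"gripper":-1},{"x":0.0015,"y":0.0048,"z":0,"wx":0,"wy":0,"wz":0,"gripper":-1},{"x":0.0015,"y":0.0048,"z":0,"wx":0,"wy":0,"wz":0,"gripper":-1}]'

```text
time_s: 3.4
position: [531.7, 45.2, 61.6]
tcp_rot: [0.805, 0.594, 0.001, 0.001]
force: [-1.3, -5.7, -0.8]
gripper_width: 0.7
grasp_force: 3.1
```

Request:
step_arm --deltas '[{"x":0.0015,"y":0.0048,"z":0,"wx":0,"wy":0,"wz":0,"gripper":-1},{"x":0.0015,"y":0.0048,"z":0,"wx":0,"wy":0,"wz":0,"gripper":-1},{"x":0.0015,"y":0.0048,"z":0,"wx":0,"wy":0,"wz":0,"gripper":-1},{"x":0.0015,"y":0.0048,"z":0,"wx":0,"wy":0,"wz":0,"gripper":-1}]'

```text
time_s: 3.8
position: [537.1, 62.4, 61.5]
tcp_rot: [0.805, 0.594, 0.0, 0.002]
force: [-0.0, -5.5, 0.8]
gripper_width: 0.2
grasp_force: 2.7
```

Request:
step_arm --deltas '[{"x":0.0015,"y":0.0048,"z":0,"wx":0,"wy":0,"wz":0,"gripper":-1},{"x":0.0015,"y":0.0048,"z":0,"wx":0,"wy":0,"wz":0,"gripper":-1},{"x":0.0015,"y":0.0048,"z":0,"wx":0,"wy":0,"wz":0,"gripper":-1},{"x":0.0012,"y":0.0038,"z":0,"wx":0,"wy":0,"wz":0,"gripper":-1}]'

```text
time_s: 4.2
position: [542.4, 79.3, 61.5]
tcp_rot: [0.804, 0.594, -0.001, 0.003]
force: [-1.0, -9.8, 2.1]
gripper_width: 0.6
grasp_force: 4.6
```

Request:
step_arm --deltas '[{"x":0.0012,"y":0.0038,"z":0,"wx":0,"wy":0,"wz":0,"gripper":-1},{"x":0.0012,"y":0.0038,"z":0,"wx":0,"wy":0,"wz":0,"gripper":-1}]'

```text
time_s: 4.4
position: [544.5, 86.0, 61.5]
tcp_rot: [0.804, 0.594, -0.002, 0.004]
force: [-1.7, -10.9, 1.6]
gripper_width: 0.3
grasp_force: 5.6
```

Request:
step_arm --deltas '[{"x":0.0006,"y":0.0019,"z":0,"wx":0,"wy":0,"wz":0,"gripper":-1},{"x":0.0006,"y":0.0019,"z":0,"wx":0,"wy":0,"wz":0,"gripper":-1},{"x":0.0006,"y":0.0019,"z":0,"wx":0,"wy":0,"wz":0,"gripper":-1},{"x":0.0006,"y":0.0019,"z":0,"wx":0,"wy":0,"wz":0,"gripper":-1}]'

```text
time_s: 4.8
position: [545.6, 89.6, 61.5]
tcp_rot: [0.803, 0.595, -0.005, 0.006]
force: [-4.2, -22.3, 5.0]
gripper_width: 0.4
grasp_force: 11.4
```

Request:
step_arm --deltas '[{"x":0.0006,"y":0.0019,"z":0,"wx":0,"wy":0,"wz":0,"gripper":-1},{"x":0.0003,"y":0.001,"z":0,"wx":0,"wy":0,"wz":0,"gripper":-1}]'

```text
time_s: 5.0
position: [545.6, 89.7, 61.5]
tcp_rot: [0.803, 0.596, -0.007, 0.007]
force: [-4.9, -28.0, 6.0]
gripper_width: 0.1
grasp_force: 13.9
```

Request:
step_arm --deltas '[{"x":0.0003,"y":0.001,"z":0,"wx":0,"wy":0,"wz":0,"gripper":-1}]'

```text
time_s: 5.1
position: [545.6, 89.7, 61.5]
tcp_rot: [0.803, 0.596, -0.008, 0.008]
force: [-4.8, -28.8, 6.2]
gripper_width: 0.5
grasp_force: 14.9
```

```bash
python3 - <<'E'
from h import *
c=imaging.read_camera("top");s=imaging.read_camera("scene")
print(status.read_state()["force"])
a=cv2.resize(c["frame"][150:300,230:430],None,fx=4,fy=4,interpolation=cv2.INTER_CUBIC);
b=cv2.resize(s["frame"][200:335,170:410],None,fx=3.33,fy=3.33,interpolation=cv2.INTER_CUBIC)
cv2.imwrite("pics/t1.png",a);cv2.imwrite("pics/s1.png",b)
E
```

```text
[ -4.0363332  -28.98730843   6.08900371]
```

View pics/t1.png

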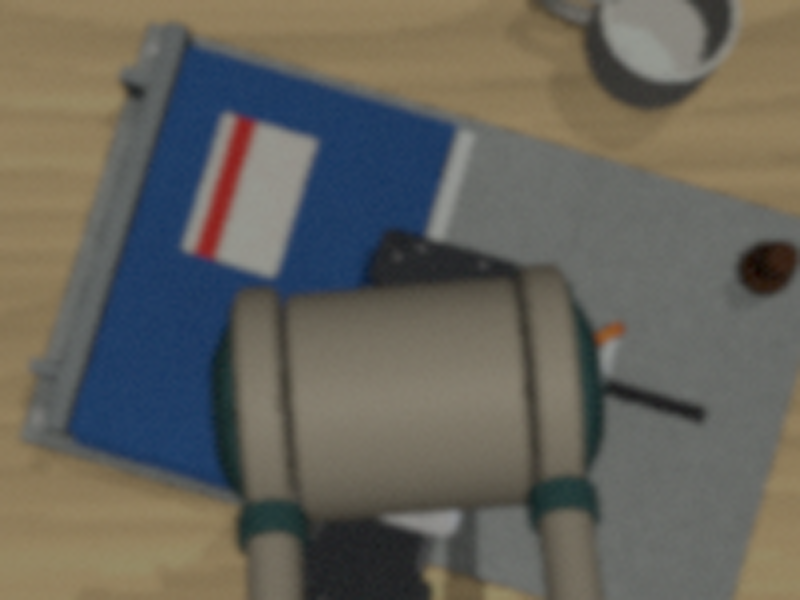

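View pics/s1.png

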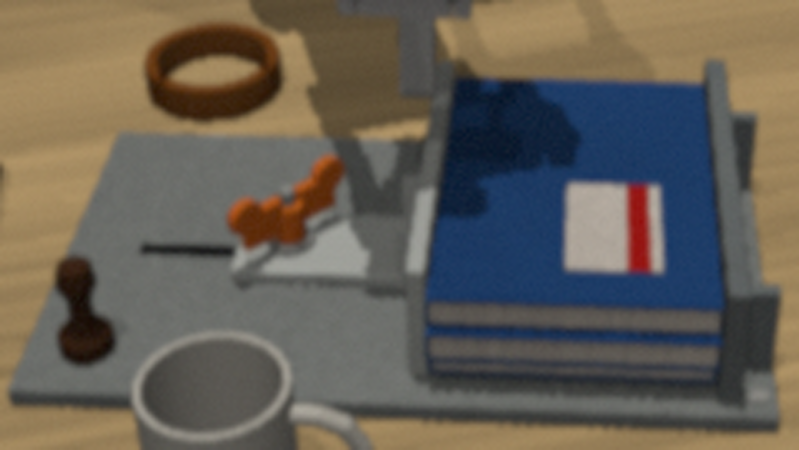

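```bash
python3 - <<'E'
from h import *
c=dict(np.load("top.npz"));s=dict(np.load("scene.npz"))
Rz=R.from_euler('z',-.301);o=np.array([576.2,-38.3,0])
tr=lambda W:Rz.inv().apply(W-o).round(1).tolist()
W=lambda p:Rz.apply(p)+o
print("top far end plate",tr(ray(c,np.array([[458,127],[476,132]])/4+[230,150],82.5)))
print("scene far end plate",tr(ray(s,np.array([[413,178],[430,180]])/3.33+[170,200],82.5)))
print("stub",tr(ray(s,np.array([[289,190]])/3.33+[170,200],56.5)), "foot corner",tr(ray(s,np.array([[240,283]])/3.33+[170,200],20.5)))
print("fixed fence inner top",tr(ray(c,np.array([[188,42],[70,430]])/4+[230,150],[82.,82.])) )
for z in (86,100): print("finger edges",tr(ray(s,np.array([[397,95],[436,95]])/3.33+[170,200],z)))
E
```

```text
top far end plate [[99.0, 131.1, 82.5], [99.1, 121.5, 82.5]]
scene far end plate [[20.8, 118.0, 82.5], [22.2, 127.2, 82.5]]
stub [[-1.2, 46.5, 56.5]] foot corner [[36.8, 22.6, 20.5]]
fixed fence inner top [[101.7, 277.2, 82.0], [-107.4, 277.2, 82.0]]
finger edges [[-54.9, 102.4, 86.0], [-55.8, 124.5, 86.0]]
finger edges [[-33.1, 104.9, 100.0], [-34.0, 126.5, 100.0]]
```

Request:
step_arm --deltas '[{"x":-0.0015,"y":-0.0048,"z":0,"wx":0,"wy":0,"wz":0,"gripper":-1},{"x":-0.003,"y":-0.0096,"z":0,"wx":0,"wy":0,"wz":0,"gripper":-1},{"x":-0.0065,"y":-0.021,"z":0,"wx":0,"wy":0,"wz":0,"gripper":-1},{"x":-0.0065,"y":-0.021,"z":0,"wx":0,"wy":0,"wz":0,"gripper":-1},{"x":-0.0057,"y":-0.0185,"z":0,"wx":0,"wy":0,"wz":0,"gripper":-1},{"x":0,"y":0,"z":0,"wx":0,"wy":0,"wz":0,"gripper":-1}]'

```text
time_s: 5.8
position: [524.7, 25.5, 61.0]
tcp_rot: [0.806, 0.592, 0.001, 0.001]
force: [1.2, 0.7, -0.6]
gripper_width: 0.7
grasp_force: 0.0
```

```bash
python3 - <<'E'
from h import *
c=imaging.read_camera("top");s=imaging.read_camera("scene")
st=status.read_state();print(st["position"],st["force"])
Rz=R.from_euler('z',-.301);o=np.array([589.6,5.0,0])
print("rel axis",Rz.inv().apply(st["position"]-o).round(1))
a=cv2.resize(c["frame"][190:290,320:420],None,fx=4,fy=4,interpolation=cv2.INTER_CUBIC)
b=cv2.resize(s["frame"][210:310,205:305],None,fx=4,fy=4,interpolation=cv2.INTER_CUBIC)
cv2.imwrite("pics/ts2.png",np.hstack([a,b]))
E
```

```text
[525.31954934  26.97513973  60.78931333] [ 0.18091631  0.07784486 -0.96505875]
rel axis [-67.9   1.9  60.8]
```

View pics/ts2.png

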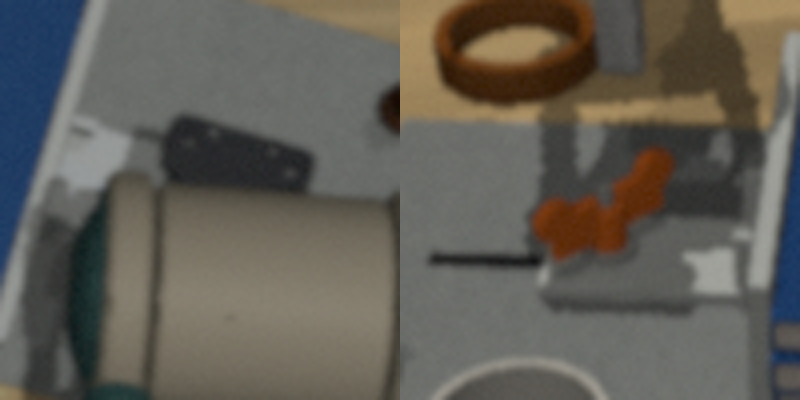

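```bash
python3 - <<'E'
from h import *
Rz=R.from_euler('z',-.301)
p=[(-67.9,1.9),(-51,-3),(-34,-3)]
ph=np.radians(np.arange(180,-145,-12))
p+= [(33*np.cos(a),33*np.sin(a)) for a in ph]
W=Rz.apply(np.c_[p,np.zeros(len(p))])[:,:2].round(0)
d=np.diff(W,axis=0)
for i,(x,y) in enumerate(d): print(i,int(x),int(y),"phi",None if i<2 else 180-12*(i-2))
E
```

```text
0 14 -10 phi None
1 17 -5 phi None
2 1 3 phi 180
3 3 6 phi 168
4 4 6 phi 156
5 5 4 phi 144
6 6 4 phi 132
7 7 2 phi 120
8 7 1 phi 108
9 6 -1 phi 96
10 7 -2 phi 84
11 6 -3 phi 72
12 5 -5 phi 60
13 4 -5 phi 48
14 3 -6 phi 36
15 2 -7 phi 24
16 0 -7 phi 12
17 -1 -7 phi 0
18 -3 -6 phi -12
19 -4 -6 phi -24
20 -5 -4 phi -36
21 -6 -4 phi -48
22 -7 -2 phi -60
23 -7 -1 phi -72
24 -6 1 phi -84
25 -7 2 phi -96
26 -6 3 phi -108
27 -5 5 phi -120
28 -4 5 phi -132
29 -3 6 phi -144
```

Request:
step_arm --deltas '[{"x":0.014,"y":-0.01,"z":0,"wx":0,"wy":0,"wz":0,"gripper":-1},{"x":0.017,"y":-0.005,"z":0,"wx":0,"wy":0,"wz":0,"gripper":-1},{"x":0.001,"y":0.003,"z":0,"wx":0,"wy":0,"wz":0,"gripper":-1},{"x":0.003,"y":0.006,"z":0,"wx":0,"wy":0,"wz":0,"gripper":-1},{"x":0.004,"y":0.006,"z":0,"wx":0,"wy":0,"wz":0,"gripper":-1},{"x":0.005,"y":0.004,"z":0,"wx":0,"wy":0,"wz":0,"gripper":-1}]'

```text
time_s: 6.5
position: [568.0, 31.6, 59.7]
tcp_rot: [0.805, 0.594, -0.0, -0.0]
force: [0.1, -0.7, 0.3]
gripper_width: 0.4
grasp_force: 0.0
```

Request:
step_arm --deltas '[{"x":0.006,"y":0.004,"z":0,"wx":0,"wy":0,"wz":0,"gripper":-1},{"x":0.007,"y":0.002,"z":0,"wx":0,"wy":0,"wz":0,"gripper":-1},{"x":0.007,"y":0.001,"z":0,"wx":0,"wy":0,"wz":0,"gripper":-1},{"x":0.006,"y":-0.001,"z":0,"wx":0,"wy":0,"wz":0,"gripper":-1}]'

```text
time_s: 6.9
position: [595.1, 36.6, 59.8]
tcp_rot: [0.805, 0.593, 0.0, 0.0]
force: [0.1, -0.1, -0.3]
gripper_width: 0.2
grasp_force: 0.0
```

```bash
cat > w.py <<'E'
from h import *
def wing(c,ctr=(589.6,5.0)):
    h=cv2.cvtColor(c["frame"],cv2.COLOR_BGR2HSV)
    v,u=np.where(cv2.inRange(h,(4,170,90),(16,255,255)))
    P=ray(c,np.c_[u,v],52);P=P[np.hypot(P[:,0]-ctr[0],P[:,1]-ctr[1])<50][:,:2]
    if len(P)<8: return None
    m=P.mean(0);e=np.linalg.svd(P-m)[2][0]
    return len(P),m.round(1).tolist(),round((np.degrees(np.arctan2(e[1],e[0]))+17.25)%180,1)
if __name__=="__main__":
    print("initial",wing(dict(np.load("scene.npz")),(576,-38)),wing(dict(np.load("top.npz")),(576,-38)))
    for n in("scene","top"): print(n,wing(imaging.read_camera(n)))
    s=status.read_state();print(s["time_s"],s["position"].round(1),s["force"].round(1))
E
python3 w.py
```

```text
initial (323, [582.8, -41.4], np.float64(148.3)) (27, [576.1, -38.2], np.float64(137.4))
scene (333, [598.6, 1.7], np.float64(144.3))
top None
7.0 [595.5  36.1  59.7] [-0.3  0.5  0.3]
```

```bash
python3 - <<'E'
from h import *
s=imaging.read_camera("scene")
b=cv2.resize(s["frame"][180:300,195:315],None,fx=5,fy=5,interpolation=cv2.INTER_CUBIC)
cv2.imwrite("pics/s3.png",b)
E
```

```text
(no output)
```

View pics/s3.png

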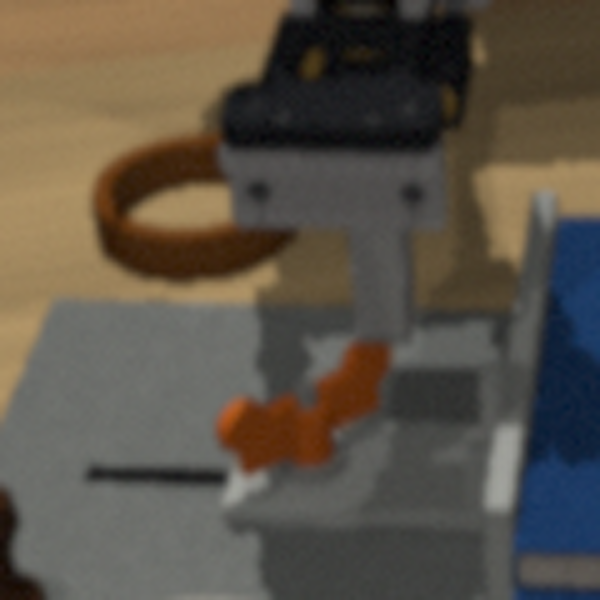

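```bash
python3 - <<'E'
from h import *
s=imaging.read_camera("scene");st=status.read_state()
Q=lambda P:((proj(s,P)-[195,180])*5).round(0).tolist()
p=st["position"];print(p,"tcp",Q(p),"tip",Q(p-[0,0,22]),"p+40",Q(p+[0,0,40]))
Rz=R.from_euler('z',-.301)
ax=np.array([589.6,5,0])
print("axis56",Q(ax+[0,0,56.5]))
for a in range(180,60,-15):
    print(a,"wing end",Q(ax+Rz.apply([40*np.cos(np.radians(a)),40*np.sin(np.radians(a)),60])))
print("opp -43",Q(ax+Rz.apply([40*np.cos(np.radians(-43)),40*np.sin(np.radians(-43)),60])))
print(R.from_quat(st["tcp_rot"]).as_matrix().round(2))
E
```

```text
[594.22201087  36.16135234  59.62490698] tcp [[391.0, 375.0]] tip [[394.0, 423.0]] p+40 [[385.0, 284.0]]
axis56 [[305.0, 387.0]]
180 wing end [[320.0, 318.0]]
165 wing end [[347.0, 321.0]]
150 wing end [[371.0, 327.0]]
135 wing end [[391.0, 337.0]]
120 wing end [[405.0, 350.0]]
105 wing end [[413.0, 366.0]]
90 wing end [[413.0, 382.0]]
75 wing end [[406.0, 399.0]]
opp -43 [[217.0, 425.0]]
[[ 0.3   0.96 -0.  ]
 [ 0.96 -0.3  -0.  ]
 [-0.   -0.   -1.  ]]
```

```bash
python3 - <<'E'
from h import *
s=imaging.read_camera("scene");st=status.read_state();p=st["position"]
Q=lambda P:((proj(s,P)-[195,180])*5).round(0).tolist()
ex=np.array([.955,-.2965,0]);ey=np.array([.2965,.955,0]);z=np.array([0,0,1.])
for h in (75,100): print(h,[Q(p+a*88.5*ex+b*37.5*ey+h*z)[0] for a in(1,-1) for b in(-1,1)])
print("finger 12.5 near edge tip",[Q(p+12.5*ex+b*8*ey-22*z)[0] for b in(-1,1)],"z+40",[Q(p+12.5*ex+b*8*ey+40*z)[0] for b in(-1,1)])
print("q",st["q"].round(3), st["gripper_width"])
E
```

```text
75 [[229.0, 342.0], [461.0, 348.0], [310.0, 77.0], [507.0, 80.0]]
100 [[222.0, 277.0], [458.0, 283.0], [306.0, 18.0], [505.0, 22.0]]
finger 12.5 near edge tip [[368.0, 442.0], [411.0, 443.0]] z+40 [[358.0, 303.0], [403.0, 304.0]]
q [-0.056  0.402  1.651 -0.     1.089  0.245] 0.6368899525687067
```

```bash
python3 - <<'E'
from h import *
c=dict(np.load("top.npz"));s=dict(np.load("scene.npz"))
ex=np.array([.955,-.2965,0]);ey=np.array([.2965,.955,0]);z=np.array([0,0,1.])
p=np.array([525.3,27,60.8])
for h in(75,130,160): print("top body far end",h,[((proj(c,p+88.5*ex+b*37.5*ey+h*z)-[320,190])*4).round(0).tolist()[0] for b in(-1,1)])
Q=lambda P:((proj(s,P)-[205,210])*4).round(0).tolist()[0]
print("scene finger p,tip,near tip",Q(p),Q(p-22*z),Q(p+12.5*ex-22*z), [Q(p+12.5*ex+b*8*ey-22*z) for b in(-1,1)])
print("base scene",proj(s,[[0,0,0],[0,0,100]]).round(0).tolist(),"top",proj(c,[[0,0,0],[0,0,150]]).round(0).tolist())
E
```

```text
top body far end 75 [[296.0, 170.0], [150.0, 127.0]]
top body far end 130 [[313.0, 160.0], [159.0, 115.0]]
top body far end 160 [[323.0, 154.0], [164.0, 107.0]]
scene finger p,tip,near tip [228.0, 101.0] [231.0, 138.0] [228.0, 153.0] [[212.0, 152.0], [244.0, 153.0]]
base scene [[224.0, 156.0], [221.0, 123.0]] top [[375.0, 518.0], [383.0, 551.0]]
```

Request:
step_arm --deltas '[{"x":-0.024,"y":-0.0045,"z":0,"wx":0,"wy":0,"wz":0,"gripper":-1},{"x":-0.024,"y":-0.0045,"z":0,"wx":0,"wy":0,"wz":0,"gripper":-1},{"x":-0.023,"y":-0.0045,"z":0,"wx":0,"wy":0,"wz":0,"gripper":-1},{"x":0,"y":0,"z":0,"wx":0,"wy":0,"wz":0,"gripper":-1},{"x":0,"y":0,"z":-0.01,"wx":0,"wy":0,"wz":0,"gripper":-1},{"x":0,"y":0,"z":-0.008,"wx":0,"wy":0,"wz":0,"gripper":-1}]'

```text
time_s: 7.75
position: [524.7, 22.9, 41.4]
tcp_rot: [0.805, 0.593, 0.001, 0.001]
force: [-0.0, -0.6, -0.3]
gripper_width: 0.7
grasp_force: 0.0
```

Request:
step_arm --deltas '[{"x":0,"y":0,"z":-0.004,"wx":0,"wy":0,"wz":0,"gripper":-1}]'

```text
time_s: 7.85
position: [523.6, 23.0, 36.5]
tcp_rot: [0.805, 0.593, -0.0, -0.0]
force: [-0.2, -0.7, -1.1]
gripper_width: 0.1
grasp_force: 0.0
```

Request:
step_arm --deltas '[{"x":0,"y":0,"z":-0.002,"wx":0,"wy":0,"wz":0,"gripper":-1},{"x":0,"y":0,"z":-0.002,"wx":0,"wy":0,"wz":0,"gripper":-1}]'

```text
time_s: 8.05
position: [523.7, 23.0, 33.2]
tcp_rot: [0.805, 0.593, -0.0, -0.0]
force: [0.1, 1.0, -0.1]
gripper_width: 0.0
grasp_force: 0.0
```

```bash
python3 - <<'E'
from h import *
c=imaging.read_camera("top");s=imaging.read_camera("scene")
st=status.read_state();print(st["position"],st["force"])
b=cv2.resize(s["frame"][150:290,180:330],None,fx=5,fy=4,interpolation=cv2.INTER_CUBIC)
cv2.imwrite("pics/s4.png",cv2.resize(s["frame"][170:290,185:335],None,fx=5,fy=5,interpolation=cv2.INTER_CUBIC))
E
```

```text
[523.4289748   22.99909894  33.41382424] [-0.33539173 -0.36608546 -0.59539425]
```

View pics/s4.png

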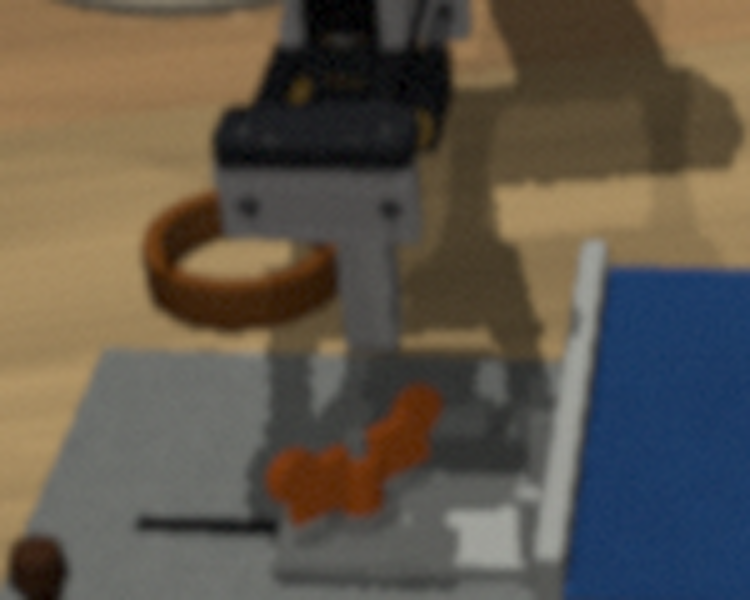

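```bash
python3 - <<'E'
from h import *
s=dict(np.load("scene.npz"))
ex=np.array([.955,-.2965,0]);ey=np.array([.2965,.955,0])
p=np.array([523.4,23,0])
for z in (30,40,50,60): print(z,[((proj(s,p+a*ex+b*ey+[0,0,z])-[185,170])*5).round(0).tolist()[0] for a,b in((12.5,-8),(12.5,8),(-12.5,-8))])
E
```

```text
30 [[355.0, 407.0], [396.0, 408.0], [365.0, 371.0]]
40 [[353.0, 386.0], [394.0, 387.0], [363.0, 351.0]]
50 [[351.0, 365.0], [392.0, 366.0], [361.0, 330.0]]
60 [[350.0, 344.0], [391.0, 345.0], [359.0, 309.0]]
```

Request:
step_arm --deltas '[{"x":0,"y":0,"z":-0.003,"wx":0,"wy":0,"wz":0,"gripper":-1}]'

```text
time_s: 8.25
position: [524.0, 22.9, 31.0]
tcp_rot: [0.805, 0.593, 0.0, 0.0]
force: [0.5, 0.2, -0.1]
gripper_width: 0.4
grasp_force: 0.0
```

Request:
step_arm --deltas '[{"x":0,"y":0,"z":-0.003,"wx":0,"wy":0,"wz":0,"gripper":-1},{"x":0,"y":0,"z":-0.002,"wx":0,"wy":0,"wz":0,"gripper":-1}]'

```text
time_s: 8.45
position: [523.3, 22.9, 25.6]
tcp_rot: [0.805, 0.593, 0.0, 0.0]
force: [0.1, -1.3, -0.2]
gripper_width: 0.6
grasp_force: 0.0
```

Request:
step_arm --deltas '[{"x":0,"y":0,"z":-0.004,"wx":0,"wy":0,"wz":0,"gripper":-1},{"x":0,"y":0,"z":-0.003,"wx":0,"wy":0,"wz":0,"gripper":-1},{"x":0,"y":0,"z":0,"wx":0,"wy":0,"wz":0,"gripper":-1}]'

```text
time_s: 8.75
position: [522.9, 22.9, 18.3]
tcp_rot: [0.805, 0.593, -0.0, -0.0]
force: [0.2, -0.2, 0.1]
gripper_width: 0.4
grasp_force: 0.0
```

Request:
step_arm --deltas '[{"x":0.017,"y":-0.005,"z":0,"wx":0,"wy":0,"wz":0,"gripper":-1},{"x":0.016,"y":-0.005,"z":0,"wx":0,"wy":0,"wz":0,"gripper":-1},{"x":0.001,"y":0.003,"z":0,"wx":0,"wy":0,"wz":0,"gripper":-1},{"x":0.003,"y":0.006,"z":0,"wx":0,"wy":0,"wz":0,"gripper":-1}]'

```text
time_s: 9.15
position: [559.3, 21.7, 18.5]
tcp_rot: [0.805, 0.593, -0.001, -0.0]
force: [-1.0, -1.4, -0.1]
gripper_width: 0.7
grasp_force: 0.7
```

Request:
step_arm --deltas '[{"x":0.004,"y":0.006,"z":0,"wx":0,"wy":0,"wz":0,"gripper":-1},{"x":0.005,"y":0.004,"z":0,"wx":0,"wy":0,"wz":0,"gripper":-1}]'

```text
time_s: 9.35
position: [568.1, 32.8, 18.6]
tcp_rot: [0.805, 0.594, -0.001, -0.001]
force: [-0.0, -0.9, 0.1]
gripper_width: 0.3
grasp_force: 0.5
```

Request:
step_arm --deltas '[{"x":0.006,"y":0.004,"z":0,"wx":0,"wy":0,"wz":0,"gripper":-1},{"x":0.007,"y":0.002,"z":0,"wx":0,"wy":0,"wz":0,"gripper":-1}]'

```text
time_s: 9.55
position: [582.3, 38.8, 18.8]
tcp_rot: [0.805, 0.594, -0.0, -0.0]
force: [-1.4, -1.3, 0.1]
gripper_width: 0.5
grasp_force: 0.9
```

```bash
python3 w.py
```

```text
initial (323, [582.8, -41.4], np.float64(148.3)) (27, [576.1, -38.2], np.float64(137.4))
scene (426, [597.9, 4.1], np.float64(79.9))
top None
9.65 [583.6  38.6  18.8] [-0.2 -0.9 -0.2]
```

Request:
step_arm --deltas '[{"x":0.007,"y":0.001,"z":0,"wx":0,"wy":0,"wz":0,"gripper":-1},{"x":0.006,"y":-0.001,"z":0,"wx":0,"wy":0,"wz":0,"gripper":-1},{"x":0.007,"y":-0.002,"z":0,"wx":0,"wy":0,"wz":0,"gripper":-1},{"x":0.006,"y":-0.003,"z":0,"wx":0,"wy":0,"wz":0,"gripper":-1},{"x":0.005,"y":-0.005,"z":0,"wx":0,"wy":0,"wz":0,"gripper":-1},{"x":0.004,"y":-0.005,"z":0,"wx":0,"wy":0,"wz":0,"gripper":-1},{"x":0.003,"y":-0.006,"z":0,"wx":0,"wy":0,"wz":0,"gripper":-1},{"x":0.002,"y":-0.007,"z":0,"wx":0,"wy":0,"wz":0,"gripper":-1}]'

```text
time_s: 10.45
position: [622.9, 9.3, 18.9]
tcp_rot: [0.805, 0.593, 0.0, 0.0]
force: [0.2, 1.1, 0.1]
gripper_width: 0.3
grasp_force: 0.4
```

Request:
step_arm --deltas '[{"x":0,"y":-0.007,"z":0,"wx":0,"wy":0,"wz":0,"gripper":-1},{"x":-0.001,"y":-0.007,"z":0,"wx":0,"wy":0,"wz":0,"gripper":-1},{"x":-0.003,"y":-0.006,"z":0,"wx":0,"wy":0,"wz":0,"gripper":-1},{"x":-0.004,"y":-0.006,"z":0,"wx":0,"wy":0,"wz":0,"gripper":-1},{"x":-0.005,"y":-0.004,"z":0,"wx":0,"wy":0,"wz":0,"gripper":-1},{"x":-0.006,"y":-0.004,"z":0,"wx":0,"wy":0,"wz":0,"gripper":-1}]'

```text
time_s: 11.05
position: [603.1, -24.7, 19.0]
tcp_rot: [0.805, 0.593, 0.0, 0.0]
force: [1.6, 0.5, 0.2]
gripper_width: 0.5
grasp_force: 0.5
```

```bash
python3 w.py
```

```text
initial (323, [582.8, -41.4], np.float64(148.3)) (27, [576.1, -38.2], np.float64(137.4))
scene (300, [599.9, 14.3], np.float64(137.1))
top (18, [591.1, 25.9], np.float64(97.9))
11.15 [602.  -24.9  18.9] [-0.1  0.1 -0.3]
```

Request:
step_arm --deltas '[{"x":-0.007,"y":-0.002,"z":0,"wx":0,"wy":0,"wz":0,"gripper":-1},{"x":-0.007,"y":-0.001,"z":0,"wx":0,"wy":0,"wz":0,"gripper":-1}]'

```text
time_s: 11.35
position: [589.6, -27.2, 18.9]
tcp_rot: [0.805, 0.593, 0.001, 0.001]
force: [2.9, 0.3, -0.9]
gripper_width: 0.3
grasp_force: 0.9
```

Request:
step_arm --deltas '[{"x":-0.006,"y":0.001,"z":0,"wx":0,"wy":0,"wz":0,"gripper":-1},{"x":-0.0035,"y":0.001,"z":0,"wx":0,"wy":0,"wz":0,"gripper":-1}]'

```text
time_s: 11.55
position: [579.2, -25.1, 18.9]
tcp_rot: [0.805, 0.593, -0.0, 0.0]
force: [1.5, -0.3, -0.2]
gripper_width: 0.3
grasp_force: 0.6
```

Request:
step_arm --deltas '[{"x":-0.0035,"y":0.001,"z":0,"wx":0,"wy":0,"wz":0,"gripper":-1},{"x":-0.003,"y":0.0015,"z":0,"wx":0,"wy":0,"wz":0,"gripper":-1}]'

```text
time_s: 11.75
position: [573.0, -22.6, 18.9]
tcp_rot: [0.805, 0.593, -0.0, 0.0]
force: [0.7, 0.6, -0.6]
gripper_width: 0.8
grasp_force: 0.6
```

Request:
step_arm --deltas '[{"x":-0.003,"y":0.0015,"z":0,"wx":0,"wy":0,"wz":0,"gripper":-1},{"x":-0.0025,"y":0.0025,"z":0,"wx":0,"wy":0,"wz":0,"gripper":-1}]'

```text
time_s: 11.95
position: [567.5, -18.6, 18.7]
tcp_rot: [0.805, 0.593, -0.0, 0.0]
force: [1.3, -0.0, -0.7]
gripper_width: 0.7
grasp_force: 0.5
```

```bash
python3 w.py
```

```text
initial (323, [582.8, -41.4], np.float64(148.3)) (27, [576.1, -38.2], np.float64(137.4))
scene (134, [598.0, 3.0], np.float64(24.7))
top None
12.05 [566.9 -18.1  18.7] [ 0.3 -0.2 -0.8]
```

Request:
step_arm --deltas '[{"x":-0.0025,"y":0.0025,"z":0,"wx":0,"wy":0,"wz":0,"gripper":-1},{"x":-0.002,"y":0.0025,"z":0,"wx":0,"wy":0,"wz":0,"gripper":-1}]'

```text
time_s: 12.25
position: [563.2, -13.5, 18.7]
tcp_rot: [0.805, 0.593, -0.0, 0.0]
force: [-0.0, -0.9, 0.2]
gripper_width: 0.5
grasp_force: 0.5
```

Request:
step_arm --deltas '[{"x":-0.002,"y":0.0025,"z":0,"wx":0,"wy":0,"wz":0,"gripper":-1}]'

```text
time_s: 12.35
position: [561.1, -10.9, 18.8]
tcp_rot: [0.805, 0.593, -0.0, 0.0]
force: [-0.6, -0.2, -0.4]
gripper_width: 0.2
grasp_force: 0.4
```

Request:
step_arm --deltas '[{"x":-0.0015,"y":0.003,"z":0,"wx":0,"wy":0,"wz":0,"gripper":-1}]'

```text
time_s: 12.45
position: [560.2, -8.9, 18.8]
tcp_rot: [0.805, 0.594, -0.0, 0.001]
force: [2.5, -7.5, -1.3]
gripper_width: 0.3
grasp_force: 4.0
```

Request:
step_arm --deltas '[{"x":-0.0005,"y":0.002,"z":0,"wx":0,"wy":0,"wz":0,"gripper":-1}]'

```text
time_s: 12.55
position: [560.3, -8.8, 18.9]
tcp_rot: [0.804, 0.594, -0.001, 0.003]
force: [2.0, -11.1, -2.1]
gripper_width: 0.3
grasp_force: 5.7
```

```bash
python3 w.py
```

```text
initial (323, [582.8, -41.4], np.float64(148.3)) (27, [576.1, -38.2], np.float64(137.4))
scene (102, [599.2, 2.9], np.float64(13.9))
top None
12.65 [560.3  -9.   18.9] [ 2.4 -8.4 -2.1]
```

Request:
step_arm --deltas '[{"x":0.0003,"y":0.0015,"z":0,"wx":0,"wy":0,"wz":0,"gripper":-1},{"x":0,"y":0,"z":0,"wx":0,"wy":0,"wz":0,"gripper":-1}]'

```text
time_s: 12.85
position: [560.3, -8.8, 18.9]
tcp_rot: [0.804, 0.595, -0.002, 0.003]
force: [1.5, -11.5, -1.0]
gripper_width: 0.3
grasp_force: 5.9
```

Request:
step_arm --deltas '[{"x":-0.002,"y":-0.006,"z":0,"wx":0,"wy":0,"wz":0,"gripper":-1},{"x":-0.004,"y":-0.012,"z":0,"wx":0,"wy":0,"wz":0,"gripper":-1},{"x":0,"y":0,"z":0.02,"wx":0,"wy":0,"wz":0,"gripper":-1},{"x":0,"y":0,"z":0.04,"wx":0,"wy":0,"wz":0,"gripper":-1},{"x":0,"y":0,"z":0.045,"wx":0,"wy":0,"wz":0,"gripper":-1},{"x":-0.02,"y":-0.04,"z":0.02,"wx":0,"wy":0,"wz":0,"gripper":-1},{"x":-0.02,"y":-0.045,"z":0,"wx":0,"wy":0,"wz":0,"gripper":-1},{"x":-0.02,"y":-0.045,"z":0,"wx":0,"wy":0,"wz":0,"gripper":-1},{"x":-0.02,"y":-0.045,"z":0,"wx":0,"wy":0,"wz":0,"gripper":-1},{"x":-0.02,"y":-0.045,"z":0,"wx":0,"wy":0,"wz":0,"gripper":-1},{"x":-0.02,"y":-0.045,"z":0,"wx":0,"wy":0,"wz":0,"gripper":-1},{"x":-0.02,"y":-0.045,"z":0,"wx":0,"wy":0,"wz":0,"gripper":-1},{"x":0,"y":0,"z":0,"wx":0,"wy":0,"wz":0,"gripper":-1}]'

```text
time_s: 14.15
position: [410.8, -337.7, 143.5]
tcp_rot: [0.807, 0.591, -0.001, 0.001]
force: [0.8, 0.1, -0.1]
gripper_width: 0.5
grasp_force: 0.0
```

```bash
python3 w.py; python3 - <<'E'
from h import *
c=imaging.read_camera("top");s=imaging.read_camera("scene")
a=cv2.resize(c["frame"][150:320,230:450],(800,618))[:600]
a=cv2.resize(c["frame"][150:310,230:443],(400,300),interpolation=cv2.INTER_CUBIC)
b=cv2.resize(s["frame"][180:333,170:410],(800,510)) 
a=cv2.resize(c["frame"][150:320,230:450],(400,309),interpolation=cv2.INTER_CUBIC)
b=cv2.resize(s["frame"][190:340,165:360],(400,309),interpolation=cv2.INTER_CUBIC)
cv2.imwrite("pics/end.png",np.hstack([a,b]))
E
```

```text
initial (323, [582.8, -41.4], np.float64(148.3)) (27, [576.1, -38.2], np.float64(137.4))
scene (126, [599.4, 3.4], np.float64(14.0))
top (46, [587.0, 7.8], np.float64(16.1))
14.25 [ 412.5 -332.7  143.4] [-1.   0.4 -0.7]
```

View pics/end.png

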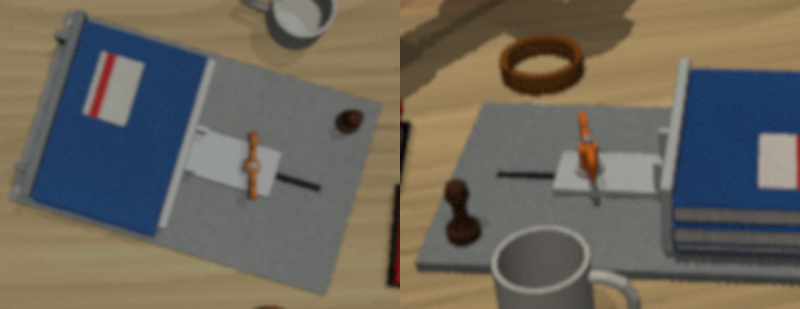

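The wings now sit at 16.1°, which matches the 6.0 rad stop. The fence is still home against the books, the other things have not moved, and the hand is clear.

```bash
python3 -c "
from workcell import workorder;print(workorder.hand_in())"
```

```text
the job is handed in; nothing more can be done
None
```

The job is done and handed in: the books are squared flush between the fences, the wing screw is tightened clockwise to its stop, and the hand is clear (judge's result not shown).

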